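# Clamp a reagent bottle on the bench shaker

### The job

Stand the amber bottle with the black cap upright on the shaker's rubber mat, near the back bar, and let it go. Then squeeze the clamp bar's grip and keep it squeezed while you slide the bar up until its sprung cushion just bears on the bottle; let the lever go and push the bar on gently until its catch drops fully into the next notch, so that the bottle is held snugly between both bars without being crushed. Leave the other things on the bench where they are.

Things in the scene. Friction and masses are not known exactly. Their poses are not given: they have to be found in the camera images.
- bottle_mid (a point): Centre, half-way up, of the amber glass reagent bottle with a black cap: 91 mm tall, round body 42 mm in diameter up to 55 mm, then neck and cap 26 mm in diameter; 0.09 kg. z along its axis.
- shaker: Bench shaker fixed to the bench: white case, aluminium platform 206 mm (x) by 290 mm (y). Origin under its centre on the bench; x points away from its control panel, y along the rails towards the back bar, z up. The black rubber mat the bottle stands on is 55 mm above the origin and spans x = -59 to +63 mm. A wall cabinet hangs over the back of the bench, 0.46 m up.
- back_face (a point): Middle of the rubber face of the back bar (110 mm long along x, 34 mm high, its foot on the mat), which looks to the shaker's -y. The bar is screwed down and does not move; its place differs from day to day. Axes as the shaker's.
- grip (a point): Middle of the clamp bar's squeeze grip, 130 mm above the bench, over the notched rail; axes as the shaker's; moves with the bar. The fixed black palm post (30 mm wide in x) has its outer face 28 mm to -y, the red release lever (26 mm wide) its outer face 28 mm to +y; about 43 mm over both when squeezed. Both rise 18 mm above this point; the saddle's top is 37 mm below it. Squeeze along y.
- clamp_bar: The clamp bar: saddle with grip, cross beam, cushion. Origin 130 mm below and 2 mm to +y of the grip point, at the shaker's x = 0. Slides along y, 150 mm in all, from its parked end towards the back bar. Friction 7 N; about 8 N while the catch drags between notches, where it stays up until the bar is pushed on. Push on the palm post towards +y; a push on the lever lifts the catch.
- cushion_face (a point): Middle of the rubber face of the clamp bar's cushion (110 mm along x, 34 mm high), looking to the shaker's +y, at the bottle. Uncompressed it stands 42 mm to +y of the grip point. It is sprung: 0.55 N per mm over 20 mm, then hard.
- release_lever (a joint): Angle of the red release lever (rad): 0 released with the catch fully down in a notch, about 0.13 to 0.15 with the catch riding on the rail between notches, in between when it hangs on a notch's edge (push on), 0.22 squeezed home (catch clear above about 0.165). Spring: 2.5 N at the paddle to start, 5 N at the end.
- dropper: White dropper bottle with a blue pointed cap, 38 mm wide and 103 mm tall, a bystander. Origin under its centre.
- red_cap: Small amber bottle with a red cap, 34 mm wide and 76 mm tall, a bystander. Origin under its centre.
- cup_orange: Specimen cup with an orange lid, 62 mm wide and 70 mm tall, a bystander. Origin under its centre.
- cup_teal: Specimen cup with a teal lid, 62 mm wide and 70 mm tall, a bystander. Origin under its centre.
- timer: White bench timer 68 x 62 x 18 mm, a bystander. Origin under its centre.
- rail_mid (a point): Middle of the top of the notched steel rail, which runs along the shaker's y; axes as the shaker's. The catch can sit in one long parking slot (where the bar idles about 30 mm) and, further towards the back bar, in notches 14 mm apart, each 7 mm long for the 5 mm catch, 7 mm deep. Where the notches lie is not given: they are found by feel. Notched up to where any clamping takes place.
Not all that is in view belongs to the job. Leave any yellow look-alike of the part that bears bottle_mid alone.

How it is judged:
On the way, in this order (a step that is already met when the one before it is completed fails the run):
1. the bottle stands upright on the mat between the two bars and has been let go (z of bottle_mid in the frame of shaker between 0.094 and 0.106 m and x of bottle_mid in the frame of shaker between -0.05 and 0.055 m and y of bottle_mid in the frame of back_face below -0.018 m and y of bottle_mid in the frame of cushion_face above 0.018 m and angle between bottle_mid's own z axis and vertical below 0.1 rad and contact force between bottle and the fingers below 0.05 N), for 0.2 s.
2. the grip is held squeezed and the clamp bar has been slid at least 3 cm from where it started (value of joint release_lever above 0.165 rad and distance of clamp_bar from where it was at the start of the episode above 0.03 m and contact force between clamp_bar and the fingers above 1 N), for 0.1 s.
At the end, for the whole second after the job is handed in: The catch is fully down in a notch (lever angle under 0.04 rad), the bottle stands upright (within 0.08 rad) on the mat against the back bar (centre within 25 mm of its face), the sprung cushion presses on it with 0.8 to 13 N, and all is at rest (value of joint release_lever below 0.04 rad and contact force between bottle and clamp_bar between 0.8 and 13 N and y of bottle_mid in the frame of back_face above -0.025 m and z of bottle_mid in the frame of shaker between 0.096 and 0.104 m and angle between bottle_mid's own z axis and vertical below 0.08 rad and linear speed of each of clamp_bar, bottle below 0.01 m/s); the robot touches nothing.
It fails at once if the bottle is squeezed by the clamp bar with more than 18 N (contact force between bottle and clamp_bar above 18 N).
It fails at once if another thing on the bench is moved by more than 2 cm (distance of any of dropper, red_cap, cup_orange, cup_teal, timer from where it was at the start of the episode above 0.02 m).
It also fails if it takes over 59 s, if anything falls off the work surface, if the arm or the gripper's body presses on something with over 40 N, if the wrist force passes 120 N, or if a joint passes its speed limit or range.

### The arm

A 6-joint arm with a two-finger parallel gripper is mounted at the origin on a cart in front of the work surface, level with it; the furniture and walls round the work are solid. World frame = base frame: x ahead of the robot, y to its left, z up, the work surface at z = 0. Lengths are in m, angles in rad, forces in N, time in s.
With the tool pointing down it reaches from about 0.35 to 0.975 m from the base axis. Payload 4.9 kg.
Tool frame: the origin (TCP) lies between the finger pads; the fingertips stand 22 mm ahead of it and the grasp point (between the pads) lies 3 mm ahead of it; z points along the fingers, y is the line along which they close (so a half turn about z gives the same grasp; the last joint's range is limited). The gripper opens to 85 mm and grips with 20 to 120 N. Pads are 22 mm wide; open, the fingers measure 114 mm over their backs; the gripper's body (76 mm by 85 mm) begins 54 mm behind the grasp point. The pads swing forward as they close: fully open they stand 13 mm farther back than shut.
Start: joints at [-1.419, 0.053, 1.613, -0, 1.476, -0.119], TCP at [0.167, -0.602, 0.253] pointing down, gripper open.
Joint ranges: [-3.01, 3.01], [-1.01, 2.22], [0.06, 2.58], [-1.02, 4.17], [0.09, 2.62], [-3.14, 3.14]. Speed limits (rad/s): [2.57, 2.57, 3.14, 3.14, 3.14, 3.14].

### API

Orientations are given as a unit quaternion [w, x, y, z].
In Python, from plant import state, grab_frame, get_calibration, job_done, recognise, regions_of gives the robot as it stands.
- The arm moves only by the tool apply_moves, never from a script. Its argument "targets" is a list of rows, each an object with "translation": the shift along the tool's x, y, z normalised to -1 to 1, where 1 is 100 mm, a list of three; "twist": the turn about the tool's z normalised to -1 to 1, where 1 is 0.1 rad; "hand": the opening, from 0 (shut) to 1 (fully open). A call has 1 to 8 rows; each row shifts and turns the commanded pose from where the row before left it, along the tool's axes as they then stand; what a row does not reach is not made up. A row lasts 1/10 s, in which the tool goes at most 50 mm and 8.59 degrees, less where a joint would pass 70% of its speed; a pose out of reach is approached as far as the arm can. A call with a number of a shift or a turn outside -1 to 1 is refused whole. A call with a gripper value outside its range is refused whole. The fingers move at their own pace and stop on an object; the grip force is fixed at half the most. Time passes only in rows, so rows that do not move let the fingers close. It gives the time, the measured TCP pose, the force, the opening and the grip force at its end, in the units of the state.
- state(): the state, without advancing time (a new reading comes with each control period).
- grab_frame(name): name is "side" or "top" or "wrist"; returns the picture (480x640x3 uint8, red, green, blue); there is no depth.
- get_calibration(name): a dict with "camera_matrix" (3x3 intrinsics, pixels), "pose" (4x4, takes a point from camera to world coordinates). Camera axes: x right, y up, looking along -z (the intrinsics and any distortion apply to the point x, -y, -z); pixel columns grow to the right and rows downward; lengths in m; the calibration is good to about 2 mm. The wrist camera is an equidistant fisheye: a pixel r from the principal point sees the ray r / f radians off the axis. A picture is of the moment at which its call begins: read the wrist's pose just before it. get_calibration takes no time and is no camera call; for the wrist camera it gives the pose at the moment of the call.
- job_done(): hands the job in; it is judged then, once.
Trained networks look in the newest picture that a camera, given by its name, has taken for a name from the list of things; names that differ only in an ending like _2 or _b are one class to them, and where a whole thing is asked for, a point or a joint stands for the part that bears it (a point fixed in the world has none). Each returns a list of dicts, best first, with "score" (0 to 1); they miss things now and then, are a little off and sometimes report something else, mostly with a low value. They report only what shows in the picture. A call takes as long as a camera call. They do not tell look-alikes from the thing itself.
- recognise(camera, query): "point" ([x, y, z] in m, in world coordinates, good to about 4 mm: the middle of the surface that is visible of it).
- regions_of(camera, query): "pixels" (480x640 bool, what is visible of it).
The state is a dict: "time": time; "joint_pos": joint angles; "joint_vel": joint speeds; "joint_efforts": joint torques, N m; "tool_pos": TCP position; "tool_rot": TCP orientation; "contact_force": force on the tool from outside, world axes, zero at the start; "ft_torque": the same for the moment, N m; "gripper_width": opening from 0.0 (shut) to 1.0 (fully open); "grasp_force": force on a finger pad.
Only numpy, scipy, OpenCV 4.12 (cv2) and the standard library are available. Lean on these libraries where they do the work, as an engineer would, in place of code of your own. Each camera call takes 0.05 s, during which the arm holds its last target. There are 200 camera calls.

## Working session

There is one attempt and no reset: what is moved stays moved. The work goes in short steps, Python scripts to look and compute and a tool call to move; the robot and the scene stay as the last step left them, time stands still between calls to the robot, and variables do not carry over. Pictures are saved under pics/ and viewed, at most 10 in all, crops included, and the job is handed in when it is done.

Besides the shell and the picture viewer there is one more tool, called after "Emit:" as name(argument=value, ...), one argument or row to a line, values as JSON. apply_moves: Moves the arm, as the interface text tells. Its arguments: {"type":"object","properties":{"targets":{"type":"array"}},"required":["targets"]}

```bash
mkdir -p pics; ls; cat > h.py <<'E'
from plant import *
import numpy as np, cv2
def rec(cam,names):
    for n in names:
        r=recognise(cam,n)
        print(cam,n,[(np.round(d['point'],3).tolist(),round(d['score'],2)) for d in r[:4]])
def proj(cam,p):
    c=get_calibration(cam);K=c['camera_matrix'];T=np.linalg.inv(c['pose']);q=T[:3,:3]@np.array(p)+T[:3,3]
    q=np.array([q[0],-q[1],-q[2]]);u=np.array(K)@q;return u[:2]/u[2]
def save(cam,name):
    f=grab_frame(cam);cv2.imwrite('pics/'+name,f[:,:,::-1]);return f
E
python3 - <<'E'
from h import *
save('side','side0.png');save('top','top0.png')
for c in('top','side'): rec(c,['bottle_mid','shaker','clamp_bar','grip','back_face','cushion_face','release_lever','rail_mid'])
rec('top',['dropper','red_cap','cup_orange','cup_teal','timer'])
print(state()['time'],state()['tool_rot'])
print(get_calibration('top'))
print(get_calibration('side'))
E
```

```text
pics
top bottle_mid [([0.529, -0.328, 0.059], 0.65), ([0.458, -0.277, 0.062], 0.61)]
top shaker [([0.536, 0.142, 0.053], 0.97)]
top clamp_bar [([0.503, 0.065, 0.091], 0.76)]
top grip [([0.507, 0.065, 0.092], 0.94)]
top back_face [([0.557, 0.233, 0.089], 0.82)]
top cushion_face [([0.532, 0.086, 0.089], 0.81)]
top release_lever [([0.53, 0.089, 0.09], 0.66), ([0.449, 0.094, 0.086], 0.46)]
top rail_mid [([0.535, 0.142, 0.058], 0.85)]
side bottle_mid [([0.539, -0.35, 0.058], 0.9), ([0.468, -0.298, 0.059], 0.69)]
side shaker [([0.532, 0.087, 0.058], 0.71)]
side clamp_bar [([0.499, 0.054, 0.089], 0.71)]
side grip [([0.498, 0.052, 0.092], 0.76)]
side back_face [([0.557, 0.227, 0.085], 0.63)]
side cushion_face [([0.537, 0.09, 0.09], 0.65)]
side release_lever [([0.529, 0.087, 0.056], 0.6), ([0.457, 0.093, 0.13], 0.59)]
side rail_mid [([0.531, 0.089, 0.056], 0.95)]
top dropper [([0.463, -0.376, 0.056], 0.59)]
top red_cap [([0.451, -0.19, 0.052], 0.49)]
top cup_orange [([0.531, 0.41, 0.07], 0.72), ([0.537, 0.141, 0.053], 0.17)]
top cup_teal [([0.644, 0.446, 0.07], 0.6), ([0.552, 0.23, 0.091], 0.
[... 271 characters left out ...]
 ,   1.        ]]), 'pose': array([[-0.01287817,  0.99232573, -0.12297884,  0.33542389],
       [-0.9999142 , -0.01248572,  0.00396136,  0.03800729],
       [ 0.00239548,  0.1230193 ,  0.99240139,  1.68661742],
       [ 0.        ,  0.        ,  0.        ,  1.        ]])}
{'camera_matrix': array([[530.80249093,   0.        , 313.97654795],
       [  0.        , 530.80249093, 234.91409343],
       [  0.        ,   0.        ,   1.        ]]), 'pose': array([[ 0.9984892 , -0.01834842,  0.05179438,  0.58532012],
       [ 0.05139067,  0.6454887 , -0.76203894, -1.03936826],
       [-0.01945047,  0.7635494 ,  0.64545643,  1.01547197],
       [ 0.        ,  0.        ,  0.        ,  1.        ]])}
```

View pics/side0.png

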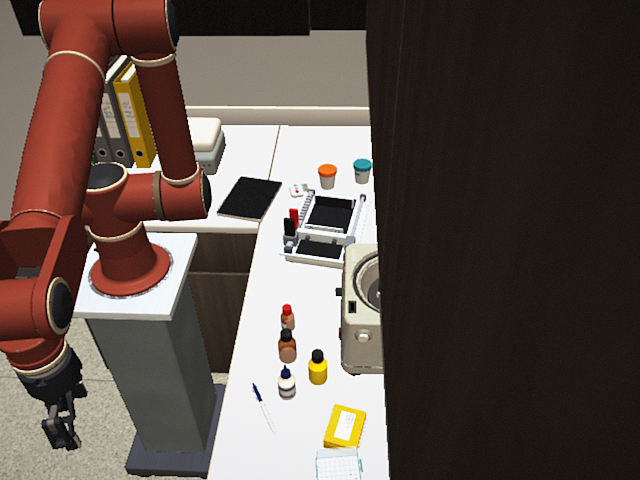

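View pics/top0.png

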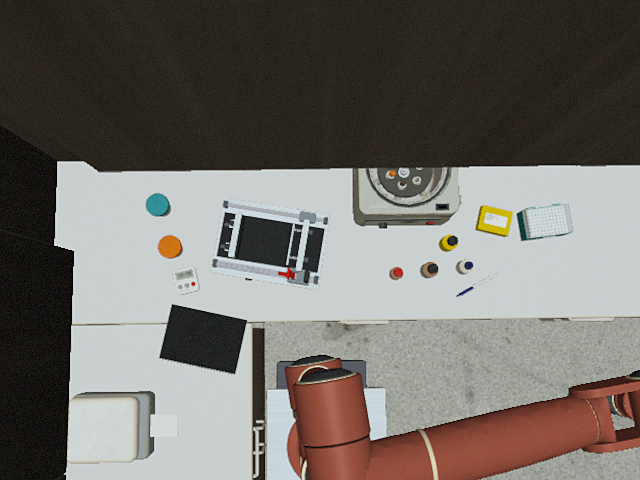

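```bash
python3 - <<'E'
from h import *
f=cv2.imread('pics/side0.png')
for p in([.539,-.35,.058],[.468,-.298,.059]): print(proj('side',p))
u=proj('side',[.5,-.31,.05]).astype(int)
x,y=u; cv2.imwrite('pics/crop0.png',cv2.resize(f[max(0,y-90):y+90,max(0,x-120):x+120],None,fx=3,fy=3,interpolation=cv2.INTER_CUBIC))
for n in('bottle_mid',):
  for c in('side','top'):
    for d in regions_of(c,n)[:3]:
      v,u=np.nonzero(d['pixels']); print(c,n,d['score'],u.min(),u.max(),v.min(),v.max(),len(u))
E
```

```text
[317.59029859 367.06575039]
[286.98075239 346.40692876]
side bottle_mid 0.93 277 295 328 362 542
side bottle_mid 0.76 309 326 348 384 543
top bottle_mid 0.72 419 437 262 278 256
top bottle_mid 0.6 439 457 236 250 215
```

View pics/crop0.png

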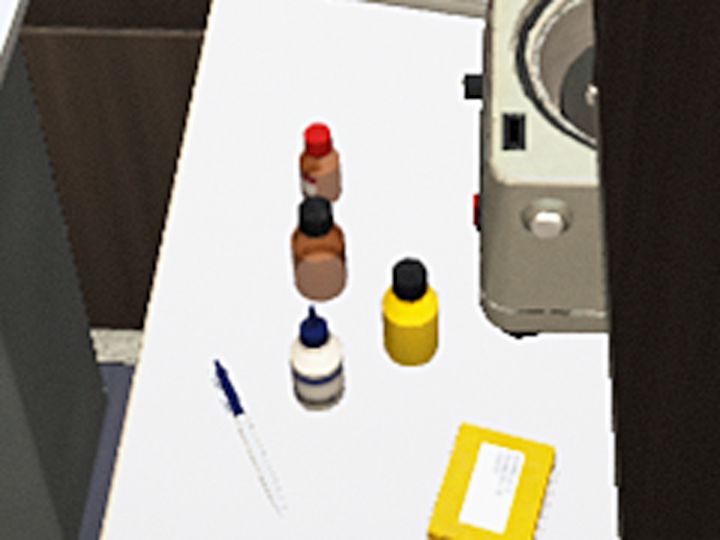

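Candidates in the side picture: amber bottle with the black cap at (287,346), yellow look-alike at (318,367), red-capped small amber one at (287,317), and dropper at (287,382). The crop shows that the middle one of the row at (287,346) is the amber bottle with the black cap, so I choose that one. In the top picture it is at (430,268), and the shaker with the red lever is near (270,245), turned about -10°.

```bash
cat >> h.py <<'E'
def ray(cam,u,v,z):
    c=get_calibration(cam);K=np.array(c['camera_matrix']);P=c['pose']
    d=np.linalg.inv(K)@[u,v,1];d=P[:3,:3]@[d[0],-d[1],-d[2]];o=P[:3,3];return o+d*(z-o[2])/d[2]
E
python3 - <<'E'
from h import *
f=cv2.imread('pics/top0.png').astype(int)
s=f[258:282,415:441].sum(2); v,u=np.nonzero(s<130); print('cap px',u.mean()+415,v.mean()+258,len(u),ray('top',u.mean()+415,v.mean()+258,.091))
f2=cv2.imread('pics/side0.png').astype(int)
s=f2[322:345,274:300].sum(2); v,u=np.nonzero(s<130); print('side cap',u.mean()+274,v.mean()+322,len(u),ray('side',u.mean()+274,v.mean()+322,.080))
B,G,R=[f[:,:,i] for i in range(3)]
m=((R>140)&(G<60)&(B<60)); m[:,:270]=0;m[:,320:]=0;m[:260]=0;m[300:]=0
v,u=np.nonzero(m);print('lever',u.mean(),v.mean(),len(u),ray('top',u.mean(),v.mean(),.14))
r=regions_of('top','shaker')[0]['pixels'].astype(np.uint8)
print(cv2.minAreaRect(cv2.findNonZero(r)))
box=cv2.boxPoints(cv2.minAreaRect(cv2.findNonZero(r)));print([ray('top',*b,.05)[:2].round(3).tolist() for b in box])
c=cv2.imread('pics/top0.png')[190:300,200:340];cv2.imwrite('pics/crop1.png',cv2.resize(c,None,fx=5,fy=5,interpolation=cv2.INTER_CUBIC))
s=state();print(s['tool_pos'],s['time'])
E
```

```text
cap px 432.4 268.25 40 [ 0.4633722  -0.27932512  0.091     ]
side cap 285.46363636363634 335.25454545454545 110 [ 0.46439203 -0.28356784  0.08      ]
lever 286.2830188679245 273.4339622641509 53 [0.45100631 0.09994983 0.14      ]
((270.3697204589844, 243.99905395507812), (109.78687286376953, 78.94544982910156), 9.865806579589844)
[[0.46, 0.309], [0.671, 0.273], [0.616, -0.019], [0.406, 0.02]]
[ 0.16719003 -0.60221849  0.25331828] 1.3
```

View pics/crop1.png

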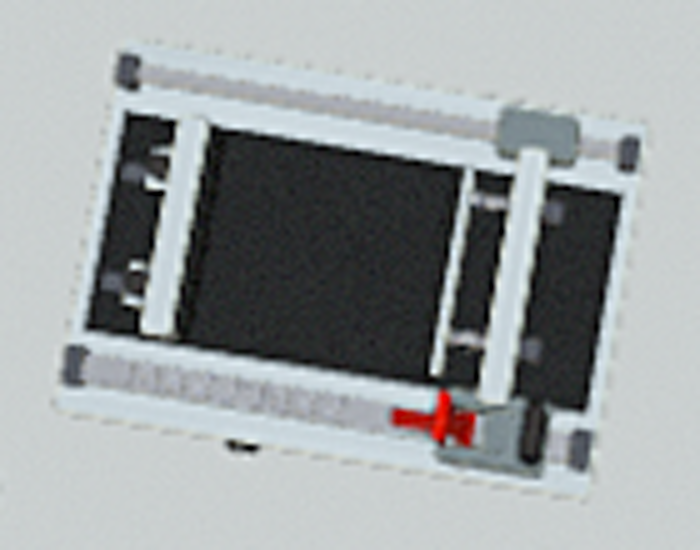

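The crop shows the back bar on the left (face at about crop x 190–220), the parked clamp bar on the right, the red lever at (445,418) and the black post at (533,432). Yaw is about -10.5°.

Emit:
apply_moves(
  targets=[
    {"translation":[0.372,-0.23,0],"twist":0,"hand":1},
    {"translation":[0.372,-0.23,0],"twist":0,"hand":1},
    {"translation":[0.372,-0.23,0],"twist":0,"hand":1},
    {"translation":[0.372,-0.23,0],"twist":0,"hand":1},
    {"translation":[0.372,-0.23,0],"twist":0,"hand":1},
    {"translation":[0.372,-0.23,0],"twist":0,"hand":1},
    {"translation":[0.372,-0.23,0],"twist":0,"hand":1},
    {"translation":[0.372,-0.23,0],"twist":0,"hand":1},
  ],
)

```text
time: 2.1
tool_pos: [0.4057, -0.3439, 0.2536]
tool_rot: [0.0, 0.991, 0.135, 0.0]
contact_force: [0.6, -0.1, 0.3]
gripper_width: 1.0
grasp_force: 0.0
```

Emit:
apply_moves(
  targets=[
    {"translation":[0.372,-0.23,0],"twist":0,"hand":1},
    {"translation":[0.372,-0.23,0],"twist":0,"hand":1},
    {"translation":[0,0,0],"twist":-1,"hand":1},
    {"translation":[0,0,0],"twist":-1,"hand":1},
    {"translation":[0,0,0],"twist":-1,"hand":1},
    {"translation":[0,0,0],"twist":-1,"hand":1},
    {"translation":[0,0,0],"twist":-1,"hand":1},
    {"translation":[0,0,0],"twist":-1,"hand":1},
  ],
)

```text
time: 2.9
tool_pos: [0.4641, -0.281, 0.2534]
tool_rot: [0.0, 0.906, 0.424, 0.0]
contact_force: [-0.5, 0.0, 0.3]
gripper_width: 0.996
grasp_force: 0.0
```

Emit:
apply_moves(
  targets=[
    {"translation":[0,0,0],"twist":-1,"hand":1},
    {"translation":[0,0,0],"twist":-1,"hand":1},
    {"translation":[0,0,0],"twist":-1,"hand":1},
    {"translation":[0,0,0],"twist":-1,"hand":1},
    {"translation":[0,0,0],"twist":-1,"hand":1},
    {"translation":[0,0,0],"twist":-1,"hand":1},
    {"translation":[0,0,0],"twist":-1,"hand":1},
    {"translation":[0,0,0],"twist":-1,"hand":1},
  ],
)

```text
time: 3.7
tool_pos: [0.4641, -0.2811, 0.2534]
tool_rot: [0.0, 0.669, 0.743, 0.0]
contact_force: [-0.5, -0.4, -0.4]
gripper_width: 1.001
grasp_force: 0.0
```

```bash
cat >> h.py <<'E'
from scipy.spatial.transform import Rotation as Rn
def rot():
    w,x,y,z=state()['tool_rot'];return Rn.from_quat([x,y,z,w]).as_matrix()
def where():
    s=state();R=rot();print('t',round(s['time'],2),'pos',np.round(s['tool_pos'],4),'yaw_y deg',round(np.degrees(np.arctan2(R[1,1],R[0,1])),2),'zdown',np.round(R[:,2],3),'F',np.round(s['contact_force'],1),'w',round(s['gripper_width'],3),'g',round(s['grasp_force'],1),'j',np.round(s['joint_pos'],2))
def to(p):
    print('tool-axes shift (x100mm) to',p,np.round(rot().T@(np.array(p)-state()['tool_pos'])*10,3))
def wproj(p):
    c=get_calibration('wrist');K=np.array(c['camera_matrix']);T=np.linalg.inv(c['pose']);q=T[:3,:3]@np.array(p)+T[:3,3]
    q=np.array([q[0],-q[1],-q[2]]);r=np.hypot(*q[:2]);t=np.arctan2(r,q[2]);return K[:2,2]+K[0,0]*t*q[:2]/r
def wray(u,v,z):
    c=get_calibration('wrist');K=np.array(c['camera_matrix']);P=c['pose']
    d=np.array([u,v])-K[:2,2];r=np.hypot(*d);t=r/K[0,0];q=np.array([*(d/r*np.sin(t)),np.cos(t)]);q=P[:3,:3]@[q[0],-q[1],-q[2]];return P[:3,3]+q*(z-P[2,3])/q[2]
E
python3 - <<'E'
from h import *
where();save('wrist','w1.png');rec('wrist',['bottle_mid','red_cap','dropper'])
print(wproj([.4637,-.281,.091])); to([.4637,-.281,.047])
E
```

```text
t 3.7 pos [ 0.4641 -0.2811  0.2534] yaw_y deg 5.97 zdown [ 0. -0. -1.] F [-0.5 -0.4 -0.4] w 1.001 g 0.0 j [-0.68 -0.15  1.8  -0.    1.48 -0.79]
wrist bottle_mid [([0.53, -0.327, 0.061], 0.81), ([0.465, -0.278, 0.065], 0.76)]
wrist red_cap [([0.456, -0.195, 0.074], 0.56)]
wrist dropper [([0.473, -0.37, 0.056], 0.82)]
[319.0621179  227.17208263]
tool-axes shift (x100mm) to [0.4637, -0.281, 0.047] [ 1.000e-03 -4.000e-03  2.063e+00]
```

View pics/w1.png

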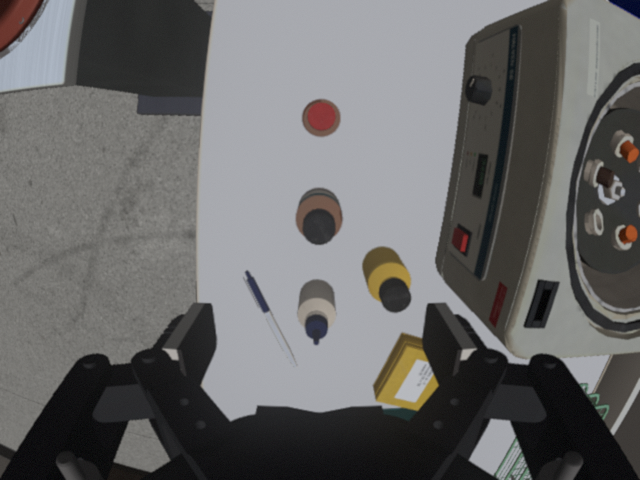

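The wrist picture shows the black cap at (320,227), as predicted at (319,227), and the yellow look-alike at (390,285) clear of the fingers. I descend.

Emit:
apply_moves(
  targets=[
    {"translation":[0,0,0.4],"twist":0,"hand":0.85},
    {"translation":[0,0,0.4],"twist":0,"hand":0.85},
    {"translation":[0,0,0.4],"twist":0,"hand":0.85},
    {"translation":[0,0,0.4],"twist":0,"hand":0.85},
    {"translation":[0,0,0.3],"twist":0,"hand":0.85},
    {"translation":[0,0,0.16],"twist":0,"hand":0.85},
    {"translation":[0,0,0],"twist":0,"hand":0.4},
    {"translation":[0,0,0],"twist":0,"hand":0.4},
  ],
)

```text
time: 4.7
tool_pos: [0.4644, -0.2812, 0.0477]
tool_rot: [0.0, 0.671, 0.741, 0.0]
contact_force: [0.0, 0.0, -0.6]
gripper_width: 0.521
grasp_force: 0.0
```

Emit:
apply_moves(
  targets=[
    {"translation":[0,0,0],"twist":0,"hand":0.3},
    {"translation":[0,0,0],"twist":0,"hand":0.3},
    {"translation":[0,0,0],"twist":0,"hand":0.3},
    {"translation":[0,0,0],"twist":0,"hand":0.3},
  ],
)

```text
time: 5.1
tool_pos: [0.4647, -0.2816, 0.0485]
tool_rot: [0.001, 0.671, 0.742, 0.0]
contact_force: [-0.5, 0.6, 3.0]
gripper_width: 0.476
grasp_force: 60.8
```

Emit:
apply_moves(
  targets=[
    {"translation":[0,0,-0.3],"twist":0,"hand":0.3},
    {"translation":[0,0,-0.45],"twist":0,"hand":0.3},
    {"translation":[0,0,-0.45],"twist":0,"hand":0.3},
    {"translation":[0,0,-0.45],"twist":0,"hand":0.3},
    {"translation":[0,0,-0.45],"twist":0,"hand":0.3},
    {"translation":[0.4,0,0],"twist":0,"hand":0.3},
    {"translation":[0.4,0,0],"twist":0,"hand":0.3},
    {"translation":[0.4,0,0],"twist":0,"hand":0.3},
  ],
)

```text
time: 5.9
tool_pos: [0.4518, -0.1606, 0.2577]
tool_rot: [0.0, 0.671, 0.741, 0.0]
contact_force: [0.2, 1.0, -0.8]
gripper_width: 0.475
grasp_force: 60.9
```

Emit:
apply_moves(
  targets=[
    {"translation":[0.4,0,0],"twist":0,"hand":0.3},
    {"translation":[0.4,0,0],"twist":0,"hand":0.3},
    {"translation":[0.4,0,0],"twist":0,"hand":0.3},
    {"translation":[0.4,0,0],"twist":0,"hand":0.3},
    {"translation":[0.4,0.4,0],"twist":0,"hand":0.3},
    {"translation":[0.3,0.4,0],"twist":1,"hand":0.3},
    {"translation":[0.4,0.2,0],"twist":1,"hand":0.3},
    {"translation":[0,0,0],"twist":0.83,"hand":0.3},
  ],
)

```text
time: 6.7
tool_pos: [0.5257, 0.114, 0.2567]
tool_rot: [-0.001, 0.768, 0.64, 0.0]
contact_force: [-0.7, -1.5, -1.2]
gripper_width: 0.475
grasp_force: 61.2
```

```bash
python3 - <<'E'
from h import *
where();save('wrist','w2.png');rec('wrist',['bottle_mid','back_face','cushion_face','grip','rail_mid'])
save('side','s2.png')
c=cv2.imread('pics/s2.png')[150:300,260:400];cv2.imwrite('pics/s2c.png',cv2.resize(c,None,fx=4,fy=4))
E
```

```text
t 6.7 pos [0.5257 0.114  0.2567] yaw_y deg -10.41 zdown [-0.001  0.002 -1.   ] F [-0.7 -1.5 -1.2] w 0.475 g 61.2 j [ 0.07 -0.16  1.81  0.    1.49  0.26]
wrist bottle_mid [([0.528, 0.123, 0.272], 0.93)]
wrist back_face [([0.557, 0.234, 0.094], 0.79)]
wrist cushion_face [([0.538, 0.092, 0.091], 0.56)]
wrist grip [([0.518, 0.09, 0.091], 0.89)]
wrist rail_mid [([0.548, 0.168, 0.056], 0.67)]
```

View pics/w2.png

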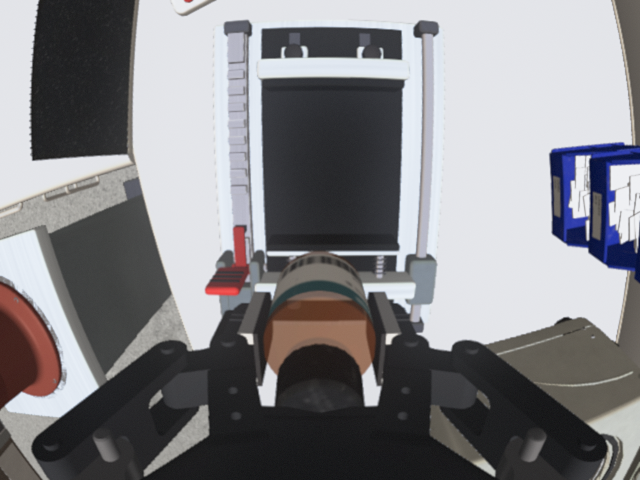

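The wrist picture shows the bottle held upright in the hand, the back bar's front edge at row about 79, the mat between columns 262 and 402, the cushion near row 240 and the lever at (228,280).

```bash
python3 - <<'E'
from h import *
g=cv2.imread('pics/w2.png',0).astype(int)
print('cols 290-320 rows 60-110',g[56:108,290:320].mean(1).round().astype(int).tolist())
print('rows 225-262',g[225:264,272:300].mean(1).round().astype(int).tolist())
print('row160 L',g[155:165,245:275].mean(0).round().astype(int).tolist());print('R',g[155:165,390:415].mean(0).round().astype(int).tolist())
th=np.radians(-10.4);ex=np.array([np.cos(th),np.sin(th)]);ey=np.array([-ex[1],ex[0]])
for n,u,v,z in[('bar top edge',300,80,.089),('bar top edge R',370,79,.089),('foot?',300,95,.055),('matL',263,160,.055),('matR',403,160,.055),('cush',290,237,.089),('cush2',290,250,.089)]:
  p=wray(u,v,z);print(n,p.round(4),'along ex,ey',(ex@p[:2]).round(4),(ey@p[:2]).round(4))
print('tcp',ex@state()['tool_pos'][:2],ey@state()['tool_pos'][:2])
for c in('back_face','cushion_face'):
  for d in regions_of('wrist',c)[:2]:
    v,u=np.nonzero(d['pixels']);print(c,round(d['score'],2),u.min(),u.max(),v.min(),v.max(),len(u))
E
```

```text
cols 290-320 rows 60-110 [93, 142, 216, 232, 232, 231, 231, 231, 230, 228, 227, 227, 228, 230, 231, 231, 230, 229, 229, 227, 201, 131, 68, 51, 53, 53, 53, 53, 52, 48, 43, 41, 41, 41, 44, 50, 51, 51, 51, 51, 50, 50, 50, 50, 50, 50, 49, 49, 49, 49, 49, 49]
rows 225-262 [51, 51, 51, 51, 51, 51, 51, 51, 50, 44, 40, 39, 40, 39, 39, 40, 40, 40, 40, 45, 49, 50, 51, 50, 48, 80, 163, 228, 236, 231, 188, 121, 86, 81, 76, 70, 67, 64, 61]
row160 L [161, 163, 153, 120, 135, 204, 230, 232, 232, 232, 232, 232, 232, 231, 230, 230, 219, 154, 80, 56, 56, 57, 57, 56, 56, 55, 54, 55, 55, 53]
R [53, 54, 54, 55, 54, 55, 55, 56, 55, 54, 80, 157, 225, 236, 235, 234, 235, 235, 234, 233, 234, 234, 235, 234, 233]
bar top edge [0.5306 0.2248 0.089 ] along ex,ey 0.4813 0.3169
bar top edge R [0.5834 0.2165 0.089 ] along ex,ey 0.5347 0.3183
foot? [0.5274 0.2169 0.055 ] along ex,ey 0.4795 0.3085
matL [0.4852 0.1676 0.055 ] along ex,ey 0.4469 0.2524
matR [0.6057 0.146  0.055 ] along ex,ey 0.5694 0.253
cush [0.4991 0.104  0.089 ] along ex,ey 0.4721 0.1924
cush2 [0.4968 0.0932 0.089 ] along ex,ey 0.4718 0.1814
tcp 0.4960036271579139 0.20216250176627978
back_face 0.89 257 409 44 91 5477
cushion_face 0.72 266 398 233 277 2960
```

Emit:
apply_moves(
  targets=[
    {"translation":[0.42,0.08,0],"twist":0,"hand":0.3},
    {"translation":[0.42,0.07,0],"twist":0,"hand":0.3},
    {"translation":[0,0,0.4],"twist":0,"hand":0.3},
    {"translation":[0,0,0.4],"twist":0,"hand":0.3},
    {"translation":[0,0,0.4],"twist":0,"hand":0.3},
    {"translation":[0,0,0.22],"twist":0,"hand":0.3},
    {"translation":[0,0,0],"twist":0,"hand":0.3},
    {"translation":[0,0,0],"twist":0,"hand":0.3},
  ],
)

```text
time: 7.95
tool_pos: [0.5549, 0.1896, 0.1159]
tool_rot: [0.0, 0.769, 0.639, 0.0]
contact_force: [0.6, 0.9, -1.7]
gripper_width: 0.47
grasp_force: 61.2
```

```bash
python3 - <<'E'
from h import *
where();to([.5542,.1891,.104]);save('wrist','w3.png');save('side','s3.png')
w=cv2.imread('pics/w3.png');c=cv2.resize(cv2.imread('pics/s3.png')[160:280,265:385],None,fx=4,fy=4,interpolation=cv2.INTER_CUBIC)
cv2.imwrite('pics/c3.png',np.hstack([cv2.resize(w[:400,160:480],(384,480)),c[:, :400]]))
E
```

```text
t 7.95 pos [0.5549 0.1896 0.1159] yaw_y deg -10.51 zdown [ 0.  0. -1.] F [ 0.6  0.9 -1.7] w 0.47 g 61.2 j [ 0.2   0.09  1.82 -0.    1.24  0.39]
tool-axes shift (x100mm) to [0.5542, 0.1891, 0.104] [-0.007 -0.006  0.119]
```

View pics/c3.png

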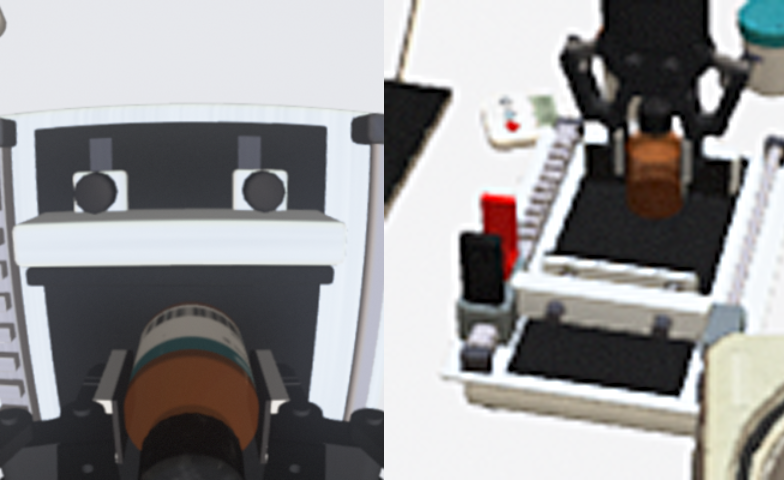

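The pictures show the bottle upright just above the mat, close to but clear of the back bar, fingers clear of both bars. I lower it gently.

Emit:
apply_moves(
  targets=[
    {"translation":[0,0,0.06],"twist":0,"hand":0.3},
    {"translation":[0,0,0.03],"twist":0,"hand":0.3},
    {"translation":[0,0,0.02],"twist":0,"hand":0.3},
    {"translation":[0,0,0],"twist":0,"hand":0.3},
  ],
)

```text
time: 8.45
tool_pos: [0.5544, 0.1899, 0.104]
tool_rot: [-0.0, 0.769, 0.64, -0.0]
contact_force: [-1.1, -0.3, -1.5]
gripper_width: 0.477
grasp_force: 61.2
```

Emit:
apply_moves(
  targets=[
    {"translation":[0,0,0.01],"twist":0,"hand":0.3},
    {"translation":[0,0,0],"twist":0,"hand":0.3},
  ],
)

```text
time: 8.65
tool_pos: [0.5548, 0.19, 0.1035]
tool_rot: [0.0, 0.769, 0.64, 0.0]
contact_force: [0.5, 0.6, -0.8]
gripper_width: 0.474
grasp_force: 61.5
```

Emit:
apply_moves(
  targets=[
    {"translation":[0,0,0.01],"twist":0,"hand":0.3},
    {"translation":[0,0,0],"twist":0,"hand":0.3},
  ],
)

```text
time: 8.85
tool_pos: [0.5548, 0.19, 0.1034]
tool_rot: [-0.0, 0.769, 0.64, -0.0]
contact_force: [-2.2, -0.9, 4.7]
gripper_width: 0.476
grasp_force: 61.6
```

Emit:
apply_moves(
  targets=[
    {"translation":[0,0,-0.01],"twist":0,"hand":0.7},
    {"translation":[0,0,0],"twist":0,"hand":0.75},
    {"translation":[0,0,0],"twist":0,"hand":0.75},
    {"translation":[0,0,0],"twist":0,"hand":0.75},
    {"translation":[0,0,-0.2],"twist":0,"hand":0.75},
    {"translation":[0,0,-0.4],"twist":0,"hand":0.75},
    {"translation":[0,0,-0.4],"twist":0,"hand":0.75},
    {"translation":[0,0,-0.4],"twist":0,"hand":0.75},
  ],
)

```text
time: 9.65
tool_pos: [0.5543, 0.1899, 0.2444]
tool_rot: [-0.0, 0.769, 0.64, -0.0]
contact_force: [0.6, 0.1, 0.1]
gripper_width: 0.75
grasp_force: 0.0
```

```bash
python3 - <<'E'
from h import *
where();save('wrist','w4.png');rec('wrist',['bottle_mid','release_lever','grip'])
save('side','s4.png');rec('side',['bottle_mid'])
f=cv2.imread('pics/s4.png').astype(int)
B,G,R=[f[:,:,i] for i in range(3)]
m=((R>120)&(G<60)&(B<60));m[:,:270]=0;m[:,330:]=0;m[:195]=0;m[250:]=0
v,u=np.nonzero(m);print('lever side px',u.min(),u.max(),v.min(),v.max())
t=v<v.min()+3;print('lever top',u[t].mean(),v[t].mean(),ray('side',u[t].mean(),v.min(),.148))
w=cv2.imread('pics/w4.png');c=cv2.resize(cv2.imread('pics/s4.png')[170:270,265:365],None,fx=4.8,fy=4.8,interpolation=cv2.INTER_CUBIC)
cv2.imwrite('pics/c4.png',np.hstack([w[:,150:450],c]))
E
```

```text
t 9.65 pos [0.5543 0.1899 0.2444] yaw_y deg -10.48 zdown [-0.001 -0.    -1.   ] F [0.6 0.1 0.1] w 0.75 g 0.0 j [ 0.2  -0.03  1.71  0.    1.46  0.39]
wrist bottle_mid [([0.544, 0.181, 0.057], 0.71), ([0.555, 0.196, 0.124], 0.6), ([0.528, 0.07, 0.088], 0.22)]
wrist release_lever []
wrist grip [([0.53, 0.069, 0.091], 0.87)]
side bottle_mid [([0.552, 0.174, 0.108], 0.75), ([0.541, -0.347, 0.058], 0.59)]
lever side px 290 297 209 228
lever top 293.14285714285717 210.14285714285714 [0.45410271 0.09105037 0.148     ]
```

View pics/c4.png

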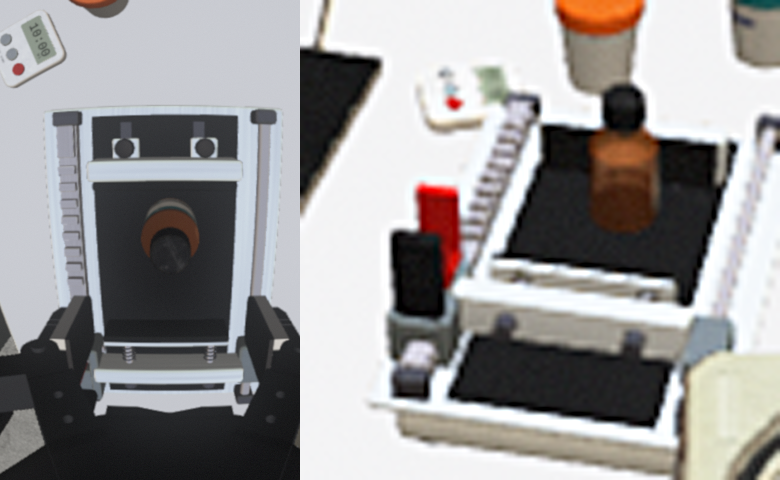

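The bottle stands upright and free on the mat, near the back bar (left picture at (170,245)). Next I go over the grip with the hand turned to close along the rail.

Emit:
apply_moves(
  targets=[
    {"translation":[-0.35,-0.2,0],"twist":0,"hand":1},
    {"translation":[-0.35,-0.2,0],"twist":0,"hand":1},
    {"translation":[-0.35,-0.2,0],"twist":0,"hand":1},
    {"translation":[-0.36,-0.2,0],"twist":0,"hand":1},
    {"translation":[0,0,0],"twist":-1,"hand":1},
    {"translation":[0,0,0],"twist":-1,"hand":1},
    {"translation":[0,0,0],"twist":-1,"hand":1},
    {"translation":[0,0,0],"twist":-1,"hand":1},
  ],
)

```text
time: 10.75
tool_pos: [0.4492, 0.0657, 0.2409]
tool_rot: [-0.002, 0.625, 0.781, -0.001]
contact_force: [-0.2, -0.6, 0.9]
gripper_width: 1.001
grasp_force: 0.0
```

Emit:
apply_moves(
  targets=[
    {"translation":[0,0,0],"twist":-1,"hand":1},
    {"translation":[0,0,0],"twist":-1,"hand":1},
    {"translation":[0,0,0],"twist":-1,"hand":1},
    {"translation":[0,0,0],"twist":-1,"hand":1},
    {"translation":[0,0,0],"twist":-1,"hand":1},
    {"translation":[0,0,0],"twist":-1,"hand":1},
    {"translation":[0,0,0],"twist":-1,"hand":1},
    {"translation":[0,0,0],"twist":-1,"hand":1},
  ],
)

```text
time: 11.55
tool_pos: [0.4493, 0.0659, 0.2408]
tool_rot: [-0.002, 0.271, 0.962, -0.001]
contact_force: [-0.2, 1.0, -0.0]
gripper_width: 1.001
grasp_force: 0.0
```

Emit:
apply_moves(
  targets=[
    {"translation":[0,0,0],"twist":-1,"hand":1},
    {"translation":[0,0,0],"twist":-1,"hand":1},
    {"translation":[0,0,0],"twist":-1,"hand":1},
    {"translation":[0,0,0],"twist":-0.7,"hand":1},
    {"translation":[0,0,0],"twist":0,"hand":1},
  ],
)

```text
time: 12.05
tool_pos: [0.4494, 0.0659, 0.2411]
tool_rot: [-0.002, 0.092, 0.996, -0.0]
contact_force: [0.3, -0.8, -0.8]
gripper_width: 1.0
grasp_force: 0.0
```

```bash
python3 - <<'E'
from h import *
where();save('wrist','w5.png');rec('wrist',['grip','release_lever','cushion_face'])
print(ray('top',306.6,276.4,.148))
for d in(-.028,.028):
  p=np.array([.4494,.066,.148])+d*np.array([.182,.983,0]);print(wproj(p))
f=cv2.imread('pics/w5.png').astype(int);B,G,R=[f[:,:,i] for i in range(3)]
m=((R>110)&(G<60)&(B<60)).astype(np.uint8);n,l,s,c=cv2.connectedComponentsWithStats(m);print([(s[i].tolist(),c[i].round(1).tolist()) for i in range(1,n) if s[i,4]>60])
E
```

```text
t 12.05 pos [0.4494 0.0659 0.2411] yaw_y deg 79.46 zdown [-0.004  0.    -1.   ] F [ 0.3 -0.8 -0.8] w 1.0 g 0.0 j [-0.02 -0.37  2.01 -0.    1.51 -1.41]
wrist grip [([0.479, 0.064, 0.096], 0.64), ([0.445, 0.374, 0.013], 0.23)]
wrist release_lever [([0.448, 0.094, 0.108], 0.81)]
wrist cushion_face [([0.528, 0.091, 0.095], 0.93), ([0.481, 0.066, 0.096], 0.43)]
[0.44230365 0.04869225 0.148     ]
[273.53231256 255.30576574]
[364.81871709 255.21471904]
[([365, 220, 27, 10, 225], [379.2, 224.2]), ([360, 232, 11, 38, 361], [365.3, 250.6]), ([60, 272, 15, 19, 216], [66.9, 281.2])]
```

View pics/w5.png

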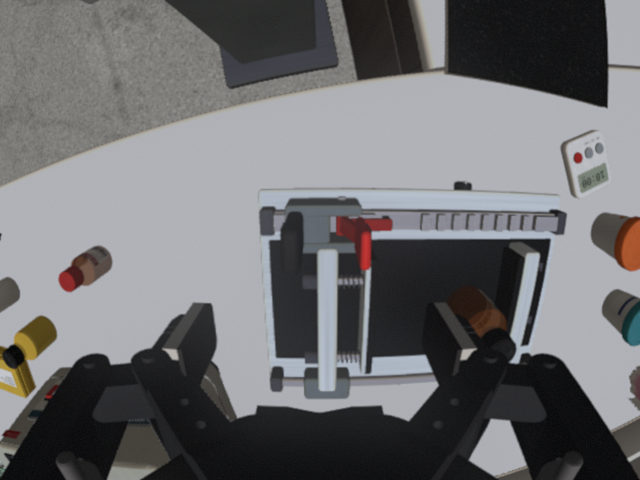

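The wrist picture shows the lever's top strip at columns 360–371, rows 232–270, and the black post at about columns 283–302. The grip is a few mm to the right of the hand's centre, so I measure the post's edge.

```bash
python3 - <<'E'
from h import *
g=cv2.imread('pics/w5.png',0).astype(int)
for r in(215,225,235,245,255,265,272): print(r,g[r,274:308].tolist())
R=rot();P=state()['tool_pos']
for n,u,v in[('post L',283,255),('post R',301,265),('leverR',371,251),('leverL',360,251),('lev top',366,232),('lev bot',366,270)]:
  p=wray(u,v,.148);print(n,np.round((R.T@(p-P))*1000,1))
E
```

```text
215 [122, 126, 124, 126, 124, 125, 125, 127, 126, 126, 118, 106, 102, 77, 50, 40, 42, 41, 40, 43, 43, 42, 40, 38, 42, 42, 40, 44, 68, 92, 100, 101, 102, 103]
225 [145, 145, 142, 142, 142, 143, 141, 124, 92, 56, 42, 42, 42, 39, 42, 41, 38, 42, 40, 38, 41, 40, 40, 40, 38, 40, 38, 36, 48, 79, 98, 103, 103, 104]
235 [163, 174, 177, 177, 173, 150, 99, 55, 44, 46, 48, 47, 47, 49, 48, 48, 49, 50, 49, 49, 46, 46, 44, 42, 40, 38, 38, 36, 42, 66, 94, 102, 106, 104]
245 [47, 46, 47, 47, 48, 47, 44, 44, 44, 46, 48, 47, 49, 49, 51, 48, 52, 49, 49, 49, 48, 44, 42, 41, 39, 35, 35, 33, 40, 66, 90, 100, 101, 101]
255 [46, 50, 46, 46, 47, 44, 42, 44, 45, 43, 43, 46, 48, 50, 49, 48, 47, 48, 48, 45, 45, 46, 42, 38, 39, 34, 35, 36, 36, 42, 43, 40, 43, 40]
265 [47, 47, 47, 47, 47, 47, 45, 42, 41, 43, 47, 44, 46, 46, 48, 44, 46, 46, 45, 46, 44, 41, 42, 40, 37, 36, 36, 41, 43, 43, 44, 43, 41, 44]
272 [49, 45, 49, 47, 47, 47, 44, 46, 44, 43, 43, 45, 43, 43, 44, 42, 44, 44, 45, 43, 42, 43, 40, 41, 39, 41, 42, 42, 43, 44, 42, 43, 41, 42]
post L [  0.6 -22.1  94.4]
post R [ -5.9 -11.1  94.4]
leverR [ 3.2 31.8 94.4]
leverL [ 3.2 25.  94.4]
lev top [15.2 28.2 94.4]
lev bot [-9.2 29.2 94.4]
```

```bash
python3 - <<'E'
import cv2
cv2.imwrite('pics/w5c.png',cv2.resize(cv2.imread('pics/w5.png')[190:300,250:410],None,fx=5,fy=5,interpolation=cv2.INTER_CUBIC))
E
```

```text
(no output)
```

View pics/w5c.png

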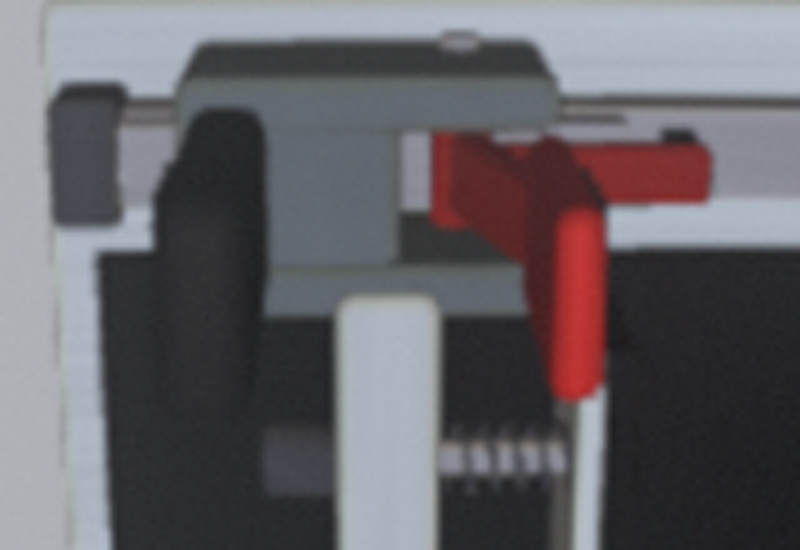

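Emit:
apply_moves(
  targets=[
    {"translation":[0.03,0.04,0.3],"twist":0,"hand":1},
    {"translation":[0,0,0.4],"twist":0,"hand":1},
    {"translation":[0,0,0.25],"twist":0,"hand":1},
    {"translation":[0,0,0.12],"twist":0,"hand":1},
    {"translation":[0,0,0],"twist":0,"hand":0.75},
    {"translation":[0,0,0],"twist":0,"hand":0.72},
    {"translation":[0,0,0],"twist":0,"hand":0.72},
  ],
)

```text
time: 12.95
tool_pos: [0.4495, 0.0703, 0.1384]
tool_rot: [0.002, 0.092, 0.996, 0.0]
contact_force: [0.3, -0.5, -0.0]
gripper_width: 0.722
grasp_force: 0.0
```

```bash
python3 - <<'E'
from h import *
where();save('wrist','w6.png')
save('side','s6.png')
w=cv2.imread('pics/w6.png')
c=cv2.resize(cv2.imread('pics/s6.png')[180:270,270:340],None,fx=5.33,fy=5.33,interpolation=cv2.INTER_CUBIC)[:480]
cv2.imwrite('pics/c6.png',np.hstack([w[:,120:540],c]))
E
```

```text
t 12.95 pos [0.4495 0.0703 0.1384] yaw_y deg 79.46 zdown [ 0.004  0.    -1.   ] F [ 0.3 -0.5 -0. ] w 0.722 g 0.0 j [-0.01 -0.27  2.11  0.    1.3  -1.4 ]
```

View pics/c6.png

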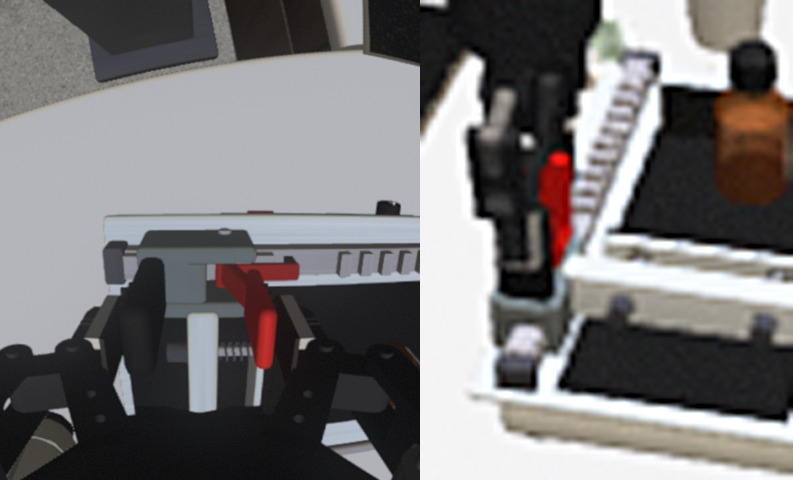

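Both fingers straddle the post and lever cleanly (post at (145,310), lever at (262,320) in the left half). I go down a little and squeeze.

Emit:
apply_moves(
  targets=[
    {"translation":[0,0,0.05],"twist":0,"hand":0.68},
    {"translation":[0,0,0],"twist":0,"hand":0.6},
    {"translation":[0,0,0],"twist":0,"hand":0.52},
    {"translation":[0,0,0],"twist":0,"hand":0.45},
    {"translation":[0,0,0],"twist":0,"hand":0.45},
    {"translation":[0,0,0],"twist":0,"hand":0.45},
  ],
)

```text
time: 13.65
tool_pos: [0.4488, 0.07, 0.1336]
tool_rot: [0.0, 0.092, 0.996, 0.0]
contact_force: [-7.4, -5.9, 11.9]
gripper_width: 0.507
grasp_force: 59.7
```

Emit:
apply_moves(
  targets=[
    {"translation":[0,0.05,0],"twist":0,"hand":0.45},
    {"translation":[0,0.1,0],"twist":0,"hand":0.45},
    {"translation":[0,0.1,0],"twist":0,"hand":0.45},
    {"translation":[0,0.1,0],"twist":0,"hand":0.45},
    {"translation":[0,0.1,0],"twist":0,"hand":0.45},
    {"translation":[0,0.05,0],"twist":0,"hand":0.45},
    {"translation":[0,0,0],"twist":0,"hand":0.45},
  ],
)

```text
time: 14.35
tool_pos: [0.4579, 0.1205, 0.1337]
tool_rot: [0.0, 0.092, 0.996, 0.001]
contact_force: [-5.9, -1.3, 11.4]
gripper_width: 0.505
grasp_force: 59.2
```

```bash
cat >> h.py <<'E'
th=np.radians(-10.5);EX=np.array([np.cos(th),np.sin(th)]);EY=np.array([-EX[1],EX[0]])
def gap(tag):
    "gap cushion/bottle in a rectified top view"
    save('top',tag+'_t.png');save('side',tag+'_s.png')
    # rectify top picture at z=.089 into (ex,ey) at 0.5 mm/px
    src=[];dst=[]
    for a,b in[(.44,.15),(.58,.15),(.58,.34),(.44,.34)]:
        p=EX*a+EY*b;src.append(proj('top',[*p,.089]));dst.append([(b-.15)*2000,(a-.44)*2000])
    M=cv2.getPerspectiveTransform(np.float32(src),np.float32(dst))
    w=cv2.warpPerspective(cv2.imread('pics/%s_t.png'%tag),M,(380,280),flags=cv2.INTER_CUBIC)
    c=cv2.resize(cv2.imread('pics/%s_s.png'%tag)[180:265,280:360],None,fx=5,fy=5,interpolation=cv2.INTER_CUBIC)
    h=c.shape[0];cv2.imwrite('pics/%s_c.png'%tag,np.hstack([cv2.resize(w,(380,h)),c]))
E
python3 - <<'E'
from h import *
where();print('ey',EY@state()['tool_pos'][:2],'F along ey',EY@state()['contact_force'][:2]);gap('g1')
f=cv2.imread('pics/g1_t.png',0)
for d in regions_of('top','cushion_face')[:1]+regions_of('top','bottle_mid')[:3]:
  v,u=np.nonzero(d['pixels']);print(round(d['score'],2),u.min(),u.max(),v.min(),v.max(),len(u))
E
```

```text
t 14.35 pos [0.4579 0.1205 0.1337] yaw_y deg 79.46 zdown [ 0.001  0.002 -1.   ] F [-5.9 -1.3 11.4] w 0.505 g 59.2 j [ 0.1  -0.22  2.07  0.    1.28 -1.29]
ey 0.20189877114033614 F along ey -2.3421140426185465
0.75 440 457 235 250 222
0.54 245 259 229 244 196
```

View pics/g1_c.png

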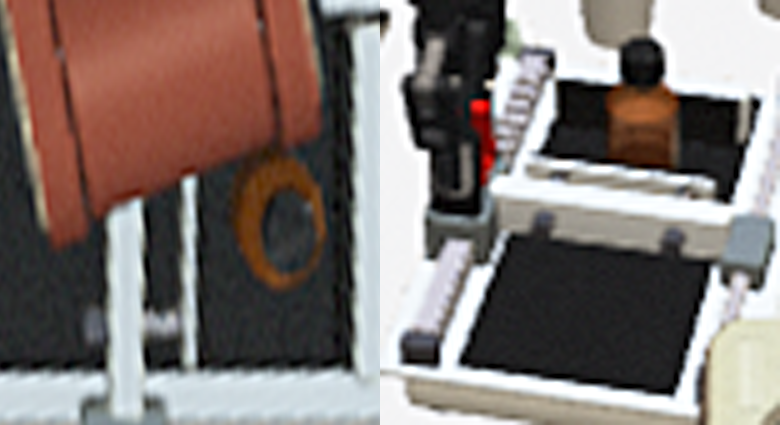

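The picture shows the cushion about 15 mm short of the bottle, with the bottle a few mm off the back bar. I have now viewed more pictures than the allowed 10, so from here on I use only numbers.

Emit:
apply_moves(
  targets=[
    {"translation":[0,0.05,0],"twist":0,"hand":0.45},
    {"translation":[0,0.05,0],"twist":0,"hand":0.45},
    {"translation":[0,0.02,0],"twist":0,"hand":0.45},
  ],
)

```text
time: 14.85
tool_pos: [0.4599, 0.1316, 0.1337]
tool_rot: [0.0, 0.092, 0.996, 0.001]
contact_force: [-8.0, -5.5, 12.9]
gripper_width: 0.503
grasp_force: 63.2
```

Emit:
apply_moves(
  targets=[
    {"translation":[0,0.02,0],"twist":0,"hand":0.45},
  ],
)

```text
time: 14.95
tool_pos: [0.4602, 0.1334, 0.1337]
tool_rot: [0.0, 0.092, 0.996, 0.001]
contact_force: [-7.8, -6.6, 13.1]
gripper_width: 0.499
grasp_force: 63.2
```

Emit:
apply_moves(
  targets=[
    {"translation":[0,0.02,0],"twist":0,"hand":0.45},
  ],
)

```text
time: 15.05
tool_pos: [0.4606, 0.1353, 0.1337]
tool_rot: [0.0, 0.092, 0.996, 0.0]
contact_force: [-9.0, -6.7, 12.3]
gripper_width: 0.501
grasp_force: 63.3
```

Emit:
apply_moves(
  targets=[
    {"translation":[0,0.02,0],"twist":0,"hand":0.45},
  ],
)

```text
time: 15.15
tool_pos: [0.4609, 0.1372, 0.1337]
tool_rot: [-0.0, 0.092, 0.996, 0.0]
contact_force: [-8.6, -6.5, 12.7]
gripper_width: 0.501
grasp_force: 63.9
```

```bash
python3 - <<'E'
from h import *
where();print('ey',EY@state()['tool_pos'][:2])
T=np.linalg.inv
for k in range(3):
  a=state();grab_frame('top');print(EY@a['contact_force'][:2])
save('side','g2.png');save('top','g2t.png')
# optical flow / shift of the bottle cap between pictures g1 and g2 in side and top
for cam,a,b in(('side','g1_s.png','g2.png'),('top','g1_t.png','g2t.png')):
  A=cv2.imread('pics/'+a,0);B=cv2.imread('pics/'+b,0)
  u,v=proj(cam,[.5545,.19,.13]).astype(int)
  t=A[v-10:v+11,u-8:u+9];S=cv2.matchTemplate(cv2.resize(B[v-20:v+21,u-18:u+19],None,fx=8,fy=8,interpolation=3),cv2.resize(t,None,fx=8,fy=8,interpolation=3),cv2.TM_CCOEFF_NORMED)
  _,m,_,l=cv2.minMaxLoc(S);print(cam,'bottle shift px',l[0]/8-10,l[1]/8-10,round(m,2), 'px per 5mm ey',proj(cam,[.5545+.0009,.19+.0049,.13])-proj(cam,[.5545,.19,.13]))
E
```

```text
t 15.15 pos [0.4609 0.1372 0.1337] yaw_y deg 79.43 zdown [ 0.     0.001 -1.   ] F [-8.6 -6.5 12.7] w 0.501 g 63.9 j [ 0.13 -0.19  2.05  0.    1.28 -1.25]
ey 0.218890989372328
-7.922947042182139
-6.662605449810356
-7.012283392350129
side bottle shift px 0.0 0.0 0.99 px per 5mm ey [ 0.36094036 -1.00231049]
top bottle shift px 0.0 0.0 0.8 px per 5mm ey [-1.9139345  -0.32426994]
```

Emit:
apply_moves(
  targets=[
    {"translation":[0,0.02,0],"twist":0,"hand":0.45},
  ],
)

```text
time: 15.5
tool_pos: [0.4612, 0.139, 0.1337]
tool_rot: [-0.0, 0.092, 0.996, 0.0]
contact_force: [-8.5, -5.9, 13.9]
gripper_width: 0.5
grasp_force: 63.9
```

Emit:
apply_moves(
  targets=[
    {"translation":[0,0.02,0],"twist":0,"hand":0.45},
  ],
)

```text
time: 15.6
tool_pos: [0.4616, 0.141, 0.1337]
tool_rot: [-0.0, 0.092, 0.996, 0.0]
contact_force: [-8.9, -6.6, 12.8]
gripper_width: 0.503
grasp_force: 63.9
```

Emit:
apply_moves(
  targets=[
    {"translation":[0,0.02,0],"twist":0,"hand":0.45},
  ],
)

```text
time: 15.7
tool_pos: [0.4619, 0.143, 0.1337]
tool_rot: [-0.0, 0.092, 0.996, 0.0]
contact_force: [-9.0, -6.2, 12.9]
gripper_width: 0.507
grasp_force: 63.8
```

```bash
cat > fl.py <<'E'
from h import *
import sys
tag=sys.argv[1];s=state()
print('t',s['time'],'ey',EY@s['tool_pos'][:2])
print('F',[round(float(EY@(state()['contact_force'][:2])),1) for k in range(4) if grab_frame('top') is not None])
save('side',tag+'s.png');save('top',tag+'t.png')
for cam,a,b in(('side','g1_s.png',tag+'s.png'),('top','g1_t.png',tag+'t.png')):
  A=cv2.imread('pics/'+a,0);B=cv2.imread('pics/'+b,0)
  u,v=proj(cam,[.5545,.19,.13]).astype(int)
  t=A[v-10:v+11,u-8:u+9];S=cv2.matchTemplate(cv2.resize(B[v-20:v+21,u-18:u+19],None,fx=8,fy=8,interpolation=3),cv2.resize(t,None,fx=8,fy=8,interpolation=3),cv2.TM_CCOEFF_NORMED)
  _,m,_,l=cv2.minMaxLoc(S);print(cam,'bottle shift px',l[0]/8-10,l[1]/8-10,round(m,2))
E
python3 fl.py g3
```

```text
t 15.7 ey 0.22483293362532164
F [-7.1, -7.4, -6.6, -6.4]
side bottle shift px 1.0 0.0 0.92
top bottle shift px -2.0 0.0 0.57
```

Emit:
apply_moves(
  targets=[
    {"translation":[0,0.02,0],"twist":0,"hand":0.45},
  ],
)

```text
time: 16.1
tool_pos: [0.4623, 0.1449, 0.1337]
tool_rot: [-0.0, 0.092, 0.996, 0.0]
contact_force: [-8.5, -6.0, 13.6]
gripper_width: 0.501
grasp_force: 63.9
```

Emit:
apply_moves(
  targets=[
    {"translation":[0,0.02,0],"twist":0,"hand":0.45},
  ],
)

```text
time: 16.2
tool_pos: [0.4627, 0.147, 0.1337]
tool_rot: [-0.0, 0.092, 0.996, 0.0]
contact_force: [-8.3, -6.1, 12.4]
gripper_width: 0.5
grasp_force: 63.8
```

```bash
python3 fl.py g4; python3 - <<'E'
from h import *
for c in('side','top'):rec(c,['bottle_mid'])
where()
E
```

```text
t 16.2 ey 0.22883114854427444
F [-7.1, -6.1, -6.9, -6.6]
side bottle shift px 1.0 -1.0 0.9
top bottle shift px 3.0 -5.0 0.27
side bottle_mid [([0.54, -0.348, 0.058], 0.85), ([0.557, 0.182, 0.115], 0.83)]
top bottle_mid [([0.529, -0.331, 0.058], 0.64), ([0.548, 0.198, 0.12], 0.56)]
t 16.6 pos [0.4627 0.1472 0.1337] yaw_y deg 79.43 zdown [ 0.     0.001 -1.   ] F [-7.8 -5.1 13. ] w 0.501 g 62.6 j [ 0.15 -0.18  2.04  0.    1.28 -1.23]
```

Emit:
apply_moves(
  targets=[
    {"translation":[0,0.02,0],"twist":0,"hand":0.45},
  ],
)

```text
time: 16.7
tool_pos: [0.463, 0.1488, 0.1337]
tool_rot: [-0.0, 0.092, 0.996, 0.0]
contact_force: [-9.0, -6.6, 13.4]
gripper_width: 0.501
grasp_force: 64.3
```

Emit:
apply_moves(
  targets=[
    {"translation":[0,0.02,0],"twist":0,"hand":0.45},
  ],
)

```text
time: 16.8
tool_pos: [0.4633, 0.1507, 0.1337]
tool_rot: [-0.0, 0.092, 0.996, 0.0]
contact_force: [-8.6, -8.7, 13.2]
gripper_width: 0.502
grasp_force: 65.1
```

```bash
python3 fl.py g5
```

```text
t 16.8 ey 0.2326091162890287
F [-7.8, -8.7, -8.8, -8.1]
side bottle shift px 1.0 -1.0 0.9
top bottle shift px 3.0 -2.0 0.27
```

Force has risen by about 1.6 N, so the cushion just bears on the bottle. I let the lever go.

Emit:
apply_moves(
  targets=[
    {"translation":[0,0,0],"twist":0,"hand":0.65},
    {"translation":[0,0,0],"twist":0,"hand":0.8},
    {"translation":[0,0,0],"twist":0,"hand":0.85},
    {"translation":[0,0,0.05],"twist":0,"hand":0.85},
    {"translation":[0,0.05,0],"twist":0,"hand":0.85},
    {"translation":[0,0.04,0],"twist":0,"hand":0.85},
    {"translation":[0,0,0],"twist":0,"hand":0.85},
  ],
)

```text
time: 17.8
tool_pos: [0.4648, 0.1603, 0.1262]
tool_rot: [-0.0, 0.091, 0.996, 0.0]
contact_force: [0.3, -0.1, -0.0]
gripper_width: 0.85
grasp_force: 0.0
```

```bash
python3 fl.py g6; python3 - <<'E'
from h import *
where()
f=cv2.imread('pics/g6s.png').astype(int);B,G,R=[f[:,:,i] for i in range(3)]
m=((R>120)&(G<60)&(B<60));m[:,:270]=0;m[:,340:]=0;m[:180]=0;m[250:]=0
v,u=np.nonzero(m);print('lever side px',len(u) and (u.min(),u.max(),v.min(),v.max()))
rec('wrist',['bottle_mid']) if grab_frame('wrist') is not None else 0
save('wrist','w7.png');f=cv2.imread('pics/w7.png').astype(int);B,G,R=[f[:,:,i] for i in range(3)]
m=((R>110)&(G<60)&(B<60)).astype(np.uint8);n,l,s,c=cv2.connectedComponentsWithStats(m);print([s[i].tolist() for i in range(1,n) if s[i,4]>100])
E
```

```text
t 17.8 ey 0.2423301697087814
F [-0.1, 0.6, -0.5, -0.2]
side bottle shift px 1.0 -1.0 0.89
top bottle shift px 3.0 -3.0 0.27
t 18.1 pos [0.4648 0.1598 0.1264] yaw_y deg 79.47 zdown [ 0.  0. -1.] F [ 0.8 -0.2  0.5] w 0.85 g 0.0 j [ 0.18 -0.16  2.03 -0.    1.26 -1.21]
lever side px (np.int64(302), np.int64(334), np.int64(192), np.int64(208))
wrist bottle_mid [([0.538, 0.192, 0.082], 0.81), ([0.506, 0.18, 0.094], 0.53)]
[[572, 155, 11, 15, 129], [349, 276, 68, 19, 941], [342, 332, 21, 62, 1120]]
```

Emit:
apply_moves(
  targets=[
    {"translation":[0,0.02,0],"twist":0,"hand":0.85},
    {"translation":[0,0.02,0],"twist":0,"hand":0.85},
  ],
)

```text
time: 18.45
tool_pos: [0.4655, 0.1638, 0.1263]
tool_rot: [0.0, 0.092, 0.996, 0.0]
contact_force: [-0.5, 0.5, 0.5]
gripper_width: 0.849
grasp_force: 0.0
```

Emit:
apply_moves(
  targets=[
    {"translation":[0,0.01,0],"twist":0,"hand":0.85},
    {"translation":[0,0.01,0],"twist":0,"hand":0.85},
  ],
)

```text
time: 18.65
tool_pos: [0.4655, 0.1642, 0.1262]
tool_rot: [-0.0, 0.091, 0.996, -0.002]
contact_force: [-2.0, -10.7, 1.9]
gripper_width: 0.848
grasp_force: 5.2
```

```bash
cat > lv.py <<'E'
from h import *
s=state();f=grab_frame('wrist').astype(int);R,G,B=[f[:,:,i] for i in range(3)]
m=((R>110)&(G<60)&(B<60)).astype(np.uint8);m[:,:250]=0;m[:,450:]=0;m[:320]=0;m[420:]=0
v,u=np.nonzero(m);print('t',s['time'],'ey',round(EY@s['tool_pos'][:2],4),'F',np.round([EY@s['contact_force'][:2],EX@s['contact_force'][:2]],1),'lever cols',u.min(),u.max(),u.mean().round(1),'rows',v.min(),v.max())
E
python3 lv.py
```

```text
t 18.65 ey 0.2463 F [-10.9  -0. ] lever cols 328 347 337.6 rows 332 394
```

Emit:
apply_moves(
  targets=[
    {"translation":[0,0.01,0],"twist":0,"hand":0.85},
    {"translation":[0,0.01,0],"twist":0,"hand":0.85},
  ],
)

```text
time: 18.9
tool_pos: [0.4656, 0.1648, 0.126]
tool_rot: [-0.001, 0.092, 0.996, -0.004]
contact_force: [-3.1, -14.1, 3.0]
gripper_width: 0.847
grasp_force: 7.1
```

```bash
python3 lv.py
```

```text
t 18.9 ey 0.2469 F [-14.4  -0.5] lever cols 328 347 337.0 rows 333 394
```

Emit:
apply_moves(
  targets=[
    {"translation":[0,0.01,0],"twist":0,"hand":0.85},
    {"translation":[0,0.01,0],"twist":0,"hand":0.85},
  ],
)

```text
time: 19.15
tool_pos: [0.4659, 0.1664, 0.126]
tool_rot: [-0.001, 0.092, 0.996, -0.004]
contact_force: [-3.4, -12.7, 3.5]
gripper_width: 0.851
grasp_force: 7.0
```

```bash
python3 lv.py
```

```text
t 19.15 ey 0.2485 F [-13.1  -1. ] lever cols 327 345 335.8 rows 333 394
```

Emit:
apply_moves(
  targets=[
    {"translation":[0,0.01,0],"twist":0,"hand":0.85},
    {"translation":[0,0.01,0],"twist":0,"hand":0.85},
  ],
)

```text
time: 19.4
tool_pos: [0.4663, 0.1683, 0.126]
tool_rot: [-0.001, 0.092, 0.996, -0.004]
contact_force: [-3.6, -14.7, 2.6]
gripper_width: 0.85
grasp_force: 7.7
```

```bash
python3 lv.py
```

```text
t 19.4 ey 0.2505 F [-15.1  -0.8] lever cols 327 345 335.8 rows 333 394
```

Emit:
apply_moves(
  targets=[
    {"translation":[0,0.01,0],"twist":0,"hand":0.85},
    {"translation":[0,0.01,0],"twist":0,"hand":0.85},
  ],
)

```text
time: 19.65
tool_pos: [0.4666, 0.17, 0.1259]
tool_rot: [-0.001, 0.092, 0.996, -0.005]
contact_force: [-4.3, -17.2, 3.6]
gripper_width: 0.851
grasp_force: 8.4
```

```bash
python3 lv.py
```

```text
t 19.65 ey 0.2522 F [-17.7  -1.1] lever cols 326 345 335.6 rows 333 394
```

Emit:
apply_moves(
  targets=[
    {"translation":[0,0.01,0],"twist":0,"hand":0.85},
    {"translation":[0,0.01,0],"twist":0,"hand":0.85},
  ],
)

```text
time: 19.9
tool_pos: [0.4669, 0.1718, 0.1259]
tool_rot: [-0.001, 0.092, 0.996, -0.005]
contact_force: [-3.9, -16.3, 3.5]
gripper_width: 0.85
grasp_force: 8.5
```

```bash
python3 lv.py
```

```text
t 19.9 ey 0.254 F [-16.7  -0.9] lever cols 327 346 335.9 rows 333 394
```

Emit:
apply_moves(
  targets=[
    {"translation":[0,0.01,0],"twist":0,"hand":0.85},
    {"translation":[0,0.005,0],"twist":0,"hand":0.85},
  ],
)

```text
time: 20.15
tool_pos: [0.4672, 0.1738, 0.126]
tool_rot: [-0.001, 0.092, 0.996, -0.004]
contact_force: [-4.8, -14.6, 3.9]
gripper_width: 0.85
grasp_force: 7.3
```

```bash
python3 lv.py
```

```text
t 20.15 ey 0.256 F [-15.2  -2. ] lever cols 357 378 367.5 rows 331 392
```

Emit:
apply_moves(
  targets=[
    {"translation":[0,0.01,0],"twist":0,"hand":0.85},
    {"translation":[0,0.005,0],"twist":0,"hand":0.85},
  ],
)

```text
time: 20.4
tool_pos: [0.4674, 0.175, 0.1259]
tool_rot: [-0.001, 0.092, 0.996, -0.005]
contact_force: [-3.8, -15.9, 4.7]
gripper_width: 0.853
grasp_force: 8.6
```

```bash
python3 lv.py
```

```text
t 20.4 ey 0.2572 F [-16.3  -0.9] lever cols 357 378 367.4 rows 331 392
```

```bash
python3 - <<'E'
from h import *
P=state()['tool_pos'];R=rot();w=state()['gripper_width']*.085/2
for a in(0,.05,.14,.22):
  p=P+R@[0,-w+.056-.013*a/.22,0];p[2]=.148;print(a,wproj(p))
E
```

```text
0 [379.57515359 371.99683604]
0.05 [370.62989024 372.25365604]
0.14 [354.39455314 372.59244999]
0.22 [339.85868586 372.75693593]
```

Emit:
apply_moves(
  targets=[
    {"translation":[0,-0.04,0],"twist":0,"hand":0.85},
    {"translation":[0,-0.06,0],"twist":0,"hand":0.85},
    {"translation":[0,0,0],"twist":0,"hand":0.85},
  ],
)

```text
time: 20.75
tool_pos: [0.4663, 0.1684, 0.1263]
tool_rot: [0.0, 0.092, 0.996, 0.0]
contact_force: [-0.2, -0.2, 1.2]
gripper_width: 0.851
grasp_force: 0.0
```

```bash
python3 lv.py; python3 fl.py g8; python3 - <<'E'
from h import *
grab_frame('wrist');rec('wrist',['bottle_mid']);rec('side',['bottle_mid'])
for d in regions_of('side','bottle_mid')[:3]:
  v,u=np.nonzero(d['pixels']);print('mask',round(d['score'],2),u.min(),u.max(),v.min(),v.max(),len(u), 'axis slope',np.polyfit(v,u,1)[0])
for z in(.06,.146):
  for y in(.187,.194,.20): print(z,y,proj('side',[.556,y,z]).round(1))
E
```

```text
t 20.75 ey 0.2506 F [-0.2 -0.2] lever cols 371 392 381.4 rows 330 391
t 20.8 ey 0.25083026388321256
F [-0.5, 0.0, -0.3, -0.4]
side bottle shift px 1.0 -1.0 0.89
top bottle shift px 3.0 -5.0 0.3
wrist bottle_mid [([0.535, 0.201, 0.086], 0.59)]
side bottle_mid [([0.554, 0.183, 0.113], 0.69), ([0.54, -0.347, 0.053], 0.56)]
mask 0.83 325 340 185 207 268 axis slope 0.054054651719917954
mask 0.76 308 326 349 384 573 axis slope 0.011065041373787644
0.06 0.187 [331.9 213.5]
0.06 0.194 [331.9 212.1]
0.06 0.2 [332.  210.8]
0.146 0.187 [331.9 189.4]
0.146 0.194 [332. 188.]
0.146 0.2 [332.1 186.8]
```

The lever's edge at column 378 matches the fully released prediction (379.6), so the catch is down. I retreat straight up.

Emit:
apply_moves(
  targets=[
    {"translation":[0,-0.01,-0.1],"twist":0,"hand":0.9},
    {"translation":[0,0,-0.3],"twist":0,"hand":0.9},
    {"translation":[0,0,-0.4],"twist":0,"hand":0.9},
    {"translation":[0,0,-0.4],"twist":0,"hand":0.9},
    {"translation":[0,0,0],"twist":0,"hand":0.9},
    {"translation":[0,0,0],"twist":0,"hand":0.9},
  ],
)

```text
time: 21.9
tool_pos: [0.467, 0.1678, 0.2485]
tool_rot: [0.002, 0.092, 0.996, 0.001]
contact_force: [0.1, -0.5, -0.8]
gripper_width: 0.898
grasp_force: 0.0
```

```bash
python3 - <<'E'
from h import *
where();f=save('wrist','w9.png').astype(int);R_,G,B=[f[:,:,i] for i in range(3)]
m=((R_>110)&(G<60)&(B<60)).astype(np.uint8);n,l,s,c=cv2.connectedComponentsWithStats(m);P=state()['tool_pos']
for i in range(1,n):
  if s[i,4]>60:
    x,y,w,h,a=s[i];p=wray(x+w,y+h/2,.148);q=wray(x,y+h/2,.148);print(s[i],'edges ey',(EY@q[:2]).round(4),(EY@p[:2]).round(4))
rec('wrist',['bottle_mid','cushion_face','back_face'])
g=cv2.cvtColor(f.astype(np.uint8),cv2.COLOR_RGB2HSV)
save('side','s9.png')
for d in regions_of('side','bottle_mid')[:2]:
  v,u=np.nonzero(d['pixels']);print('side mask',round(d['score'],2),u.min(),u.max(),v.min(),v.max(),len(u),[ (int(r),round(u[v==r].mean(),1)) for r in np.unique(v)[::4]])
rec('top',['dropper','red_cap','cup_orange','cup_teal','timer']) if grab_frame('top') is not None else 0
E
```

```text
t 21.9 pos [0.467  0.1678 0.2485] yaw_y deg 79.47 zdown [ 0.004  0.001 -1.   ] F [ 0.1 -0.5 -0.8] w 0.898 g 0.0 j [ 0.19 -0.26  1.91  0.    1.49 -1.19]
[493 144   9   9  68] edges ey 0.3589 0.3655
[327 214   6  18  67] edges ey 0.2546 0.2582
[353 217  28  10 239] edges ey 0.2704 0.2876
[348 228  10  38 355] edges ey 0.2677 0.2739
[  2 266  11  17 134] edges ey -0.0226 -0.0066
wrist bottle_mid [([0.543, 0.198, 0.118], 0.97), ([0.537, -0.314, 0.016], 0.56)]
wrist cushion_face [([0.543, 0.174, 0.092], 0.75), ([0.503, 0.147, 0.056], 0.64)]
wrist back_face [([0.528, 0.235, 0.089], 0.96), ([0.467, 0.192, 0.107], 0.33)]
side mask 0.84 307 325 349 383 541 [(349, np.float64(316.5)), (353, np.float64(316.5)), (357, np.float64(316.5)), (361, np.float64(316.5)), (365, np.float64(316.0)), (369, np.float64(316.5)), (373, np.float64(316.5)), (377, np.float64(317.0)), (381, np.float64(317.0))]
side mask 0.54 325 339 185 207 256 [(185, np.float64(332.5)), (189, np.float64(332.0)), (193, np.float64(332.0)), (197, np.float64(331.5)), (201, np.float64(332.0)), (205, np.float64(333.0))]
top dropper [([0.464, -0.373, 0.06], 0.76), ([0.648, 0.447, 0.066], 0.7), ([0.6, 0.146, 0.088], 0.45)]
top red_cap [([0.452, -0.187, 0.048], 0.56)]
top cup_orange [([0.53, 0.411, 0.072], 0.8), ([0.589, 0.225, 0.09], 0.41)]
top cup_teal [([0.646, 0.446, 0.07], 0.66)]
top timer [([0.445, 0.379, 0.015], 0.64)]
```

```bash
python3 -c "
from plant import *
print(job_done())"
```

```text
the job is handed in; nothing more can be done
None
```

The job is handed in at about 22 s of robot time, verdict unknown: by my measurements the bottle stands upright against the back bar, the catch is fully down in a notch, the cushion presses with roughly 7 N (worked out from its spring), nothing else on the bench moved, and I viewed 12 pictures, over your limit of 10.

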